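# Sort the puncture-repair things into their trays

### The job

Clear the bench after a puncture repair: lay both tyre levers in the blue tray, the black patch dispenser in the red tray, and the grater and the yellow chalk in the grey tray, each lying flat on its tray's floor and none on top of another. Set things down rather than dropping them, and leave the spanner lying where it is.

Things in the scene. Friction and masses are not known exactly. Their poses are not given: they have to be found in the camera images.
- green_lever_center (a point): centre of the green plastic tyre lever, half-way up: a flat bar 119 mm long along its x axis, shank 18 mm wide along y and 10 mm thick, one end a slightly upturned spoon (+x, its lip about 15 mm high), the other a small forked spoke hook (-x). Lies flat on the board at the start, about 30 g. Origin 5 mm over its underside; grasp across y.
- orange_lever_center (a point): centre of the orange plastic tyre lever, half-way up: a flat bar 119 mm long along its x axis, shank 18 mm wide along y and 10 mm thick, one end a slightly upturned spoon (+x, its lip about 15 mm high), the other a small forked spoke hook (-x). Lies flat on the board at the start, about 30 g. Origin 5 mm over its underside; grasp across y.
- patch_dispenser_center (a point): centre of the black push dispenser of patches, half-way up its case: a rounded black plastic box 64 mm (x) x 36 mm (y) x 18 mm high, with a small pusher 4 mm proud on top and a patch peeping 9 mm out at the +x end. Lies flat, about 35 g. Origin 9 mm over its underside; grasp across y.
- grater_center (a point): centre of the stainless steel hand grater (tube roughener), half-way up: a punched sheet with both long edges folded down, 70 mm (x) x 28 mm (y) x 12 mm high, about 40 g. Lies flat, punched side up. Origin 6 mm over its underside; grasp across y.
- chalk_center (a point): centre of the small yellow square chalk crayon with a pale paper sleeve: 62 mm long (x), 12 x 12 mm in section, about 15 g. Lies flat. Origin 6 mm over its underside; grasp across y.
- blue_tray: shallow open blue plastic parts tray for the tyre levers, fixed to the board and never moving: 172 x 157 mm outside, inside 165 mm along its x axis by 150 mm along its y axis, walls 3.5 mm thick and 30 mm high over the board, flat floor with its upper side 3.5 mm over the board. Origin: centre of its underside, on the board; z up.
- red_tray: shallow open red plastic parts tray for patches, fixed to the board and never moving: 172 x 157 mm outside, inside 165 mm along its x axis by 150 mm along its y axis, walls 3.5 mm thick and 30 mm high over the board, flat floor with its upper side 3.5 mm over the board. Origin: centre of its underside, on the board; z up.
- grey_tray: shallow open grey plastic parts tray for the grater and the chalk, fixed to the board and never moving: 172 x 157 mm outside, inside 165 mm along its x axis by 150 mm along its y axis, walls 3.5 mm thick and 30 mm high over the board, flat floor with its upper side 3.5 mm over the board. Origin: centre of its underside, on the board; z up.
- spanner: flat steel double-ended cone spanner, 148 mm long along its y axis, 24 mm wide at the jaws, 5 mm thick, lying flat among the things; to be left where it is. Origin: its middle, on the board.

How it is judged:
By the outcome, as a careful person would: the job done as asked, in the order asked, and still so for the second after the job is handed in, with the robot touching nothing.
It also fails if it takes over 128 s, if anything falls off the work surface, if the arm or the gripper's body presses on something with over 40 N, if the wrist force passes 120 N, or if a joint passes its speed limit or range.

### The arm

A 7-joint arm with a two-finger parallel gripper is mounted at the origin on the work surface. World frame = base frame: x ahead of the robot, y to its left, z up, the work surface at z = 0. Lengths are in m, angles in rad, forces in N, time in s.
With the tool pointing down it reaches from about 0.425 to 0.875 m from the base axis. Payload 4.7 kg.
Tool frame: the origin (TCP) lies on the centre line of the jaws, within the pads' length; the fingertips stand 14 mm ahead of it and the grasp point (between the pads) lies 5 mm behind it; z points along the fingers, y is the direction in which the jaws open and shut (so a half turn about z gives the same grasp; the last joint's range is limited). The gripper opens to 87 mm and grips with 3 to 60 N. Pads are 19 mm wide; open, the fingers measure 117 mm over their backs; the gripper's body (75 mm by 190 mm) begins 51 mm behind the grasp point.
Start: joints at [-1.244, 0.321, -0.07, 1.45, 0.023, 1.371, -0.057], TCP at [0.2, 0.618, 0.237] pointing down, gripper open.
Joint ranges: [-2.86, 2.86], [-0.3, 2.09], [-1.38, 1.24], [0.06, 2.45], [-1.56, 4.7], [0.09, 2.05], [-2.69, 2.69]. Speed limits (rad/s): [2.57, 2.57, 3.14, 3.14, 3.14, 3.14, 3.14].

### API

Orientations are given as a rotation vector (axis times angle).
In Python, from bench import ctrl, optics, models gives the robot as it stands. The module is installed in compiled form; this text tells all that it offers.
- The arm moves only by the tool arm_command, never from a script. Its argument "motion" is a list of rows, each a list of 3 entries, a list of its own where there are three numbers: the shift along the tool's x, y, z in mm, then the turn, a rotation vector about the tool's x, y, z in degrees, then the closure, from 0 (fully open) to 1 (shut). In form: [[[x, y, z], [ax, ay, az], claw], ...]. A call has 1 to 8 rows; each row shifts and turns the commanded pose from where the row before left it, along the tool's axes as they then stand; what a row does not reach is not made up. A row lasts 1/12 s, in which the tool goes at most 41.7 mm and 7.16 degrees, less where a joint would pass 70% of its speed; a pose out of reach is approached as far as the arm can. A call with a gripper value outside its range is refused whole. The fingers move at their own pace and stop on an object; "force" is the grip in N (left out, the last holds). Time passes only in rows, so rows that do not move let the fingers close. It gives the time, the measured TCP pose, the force and the opening at its end, in the units of the state.
- ctrl.get_state(): the state, without advancing time (a new reading comes with each control period).
- optics.get_image(name): name is "scene" or "top" or "wrist"; returns (picture, depth): 384x512x3 uint8, blue, green, red; 384x512 float32, m along the optical axis (not along the pixel's ray), 0 where there is no reading.
- optics.camera_model(name): a dict with "fovy" (degrees; the focal length in pixels is half the picture's height over the tangent of half this angle, whatever the lens; pixels are square), "cx", "cy" (the principal point, pixels), "rvec" (rotation vector, rad) and "tvec" (3), from world to camera coordinates, as OpenCV has them; the wrist camera has in their place "mount" (4x4, takes a point from camera to tool coordinates, whose origin is the TCP and whose axes are the flange's). Camera axes: x right, y down, z forward; pixel columns grow to the right and rows downward; lengths in m; the calibration is good to about 2 mm. A picture is of the moment at which its call begins: read the wrist's pose just before it. camera_model takes no time and is no camera call.
- ctrl.close_job(): hands the job in, once; it reports no verdict.
Trained networks look in the newest picture that a camera, given by its name, has taken for a name from the list of things; names that differ only in an ending like _2 or _b are one class to them, and where a whole thing is asked for, a point or a joint stands for the part that bears it (a point fixed in the world has none). Each returns a list of dicts, best first, with "conf" (0 to 1); they miss things now and then, are a little off and sometimes report something else, mostly with a low value. They report only what shows in the picture. A call takes as long as a camera call.
- models.search_frame(camera, target): "location" ([x, y, z] in m, in the coordinates of the camera as it stood for that picture, good to about 4 mm: the middle of the surface that is visible of it).
- models.silhouettes(camera, target): "pixels" (384x512 bool, what is visible of it).
The state is a dict: "time": time; "joint_positions": joint angles; "qd": joint speeds; "joint_torque": joint torques, N m; "position": TCP position; "tool_rot": TCP orientation; "ft_force": force on the tool from outside, world axes, zero at the start; "torque": the same for the moment, N m; "grip_width": opening from 0.0 (shut) to 1.0 (fully open).
Only numpy, scipy, OpenCV 4.12 (cv2) and the standard library are available. Lean on these libraries where they do the work, as an engineer would, in place of code of your own. Each camera call takes 0.05 s, during which the arm holds its last target.

## Working session

There is one attempt and no reset: what is moved stays moved. The work goes in short steps, Python scripts to look and compute and a tool call to move; the robot and the scene stay as the last step left them, time stands still between calls to the robot, and variables do not carry over. Pictures are saved under pics/ and viewed, and the job is handed in when it is done.

Besides the shell and the picture viewer there is one more tool, called as name([rows], argument=value, ...), one row to a line, values as JSON. arm_command: Moves the arm, as the interface text tells. Its arguments: {"type":"object","properties":{"motion":{"type":"array","items":{"type":"array"}},"force":{"type":"number"}},"required":["motion"]}

```bash
mkdir -p pics; cat > h.py <<'E'
import numpy as np, cv2
from bench import ctrl, optics, models
from scipy.spatial.transform import Rotation as R
def cam(n):
    m=optics.camera_model(n); f=192/np.tan(np.radians(m['fovy'])/2); return m,f
def toworld(n,P,st=None):
    m,f=cam(n); P=np.atleast_2d(P)
    if n=='wrist':
        M=np.array(m['mount']); T=P@M[:3,:3].T+M[:3,3]
        r=R.from_rotvec(st['tool_rot']); return r.apply(T)+np.array(st['position'])
    r=R.from_rotvec(np.ravel(m['rvec'])); return r.inv().apply(P-np.ravel(m['tvec']))
def deproj(n,depth,mask=None,st=None):
    m,f=cam(n)
    if mask is None: mask=depth>0
    v,u=np.nonzero(mask&(depth>0)); z=depth[v,u]
    return toworld(n,np.c_[(u-m['cx'])*z/f,(v-m['cy'])*z/f,z],st)
E
python3 - <<'E'
from h import *
s=ctrl.get_state(); print(s)
for n in ['scene','top','wrist']:
    p,d=optics.get_image(n); cv2.imwrite(f'pics/{n}0.png',p); m=optics.camera_model(n); print(n,m)
E
```

```text
{'time': 0.0, 'joint_positions': array([-1.2438772 ,  0.32182541, -0.07007568,  1.45166401,  0.02259572,
        1.37081643, -0.05687247]), 'qd': array([ 0.00022994,  0.00032787,  0.00021552,  0.00159759, -0.00071856,
        0.00056419, -0.00077003]), 'joint_torque': array([-1.10309054e-03, -4.91293752e+01, -4.04074648e-01, -3.12528706e+01,
       -6.37110136e-02,  4.33849054e-02,  1.86308657e-04]), 'position': array([0.19991991, 0.6179348 , 0.23546538]), 'tool_rot': array([-4.89267106e-01, -3.10305274e+00,  3.00889916e-03]), 'ft_force': array([1.22408511, 0.43800977, 0.44240148]), 'torque': array([ 0.02422819, -0.0190245 ,  0.00151979]), 'grip_width': 1.000504208597399}
scene {'fovy': 43.8029259916331, 'cx': 259.31730756462383, 'cy': 188.65110843091213, 'rvec': array([ 1.07750768,  2.30712548, -1.09456659]), 'tvec': array([ 0.36246467, -0.2121948 ,  1.41783256])}
top {'fovy': 54.18807819435855, 'cx': 255.94965805926736, 'cy': 189.92799502945087, 'rvec': array([ 2.1311584 , -2.16430742,  0.13916024]), 'tvec': array([0.01356019, 0.53634477, 0.83538603])}
wrist {'fovy': 66.31501194112121, 'cx': 255.59139152208, 'cy': 187.77049364519857, 'mount': array([[-6.13490122e-04, -9.60066183e-01, -2.79772316e-01,
         7.65455836e-02],
       [ 9.99999795e-01, -5.38419543e-04, -3.45179261e-04,
         4.30434571e-04],
       [ 1.80760053e-04, -2.79772471e-01,  9.60066316e-01,
        -1.48723609e-01],
       [ 0.00000000e+00,  0.00000000e+00,  0.00000000e+00,
         1.00000000e+00]])}
```

View pics/scene0.png

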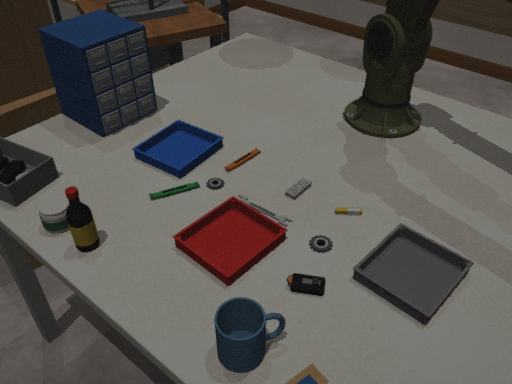

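View pics/top0.png

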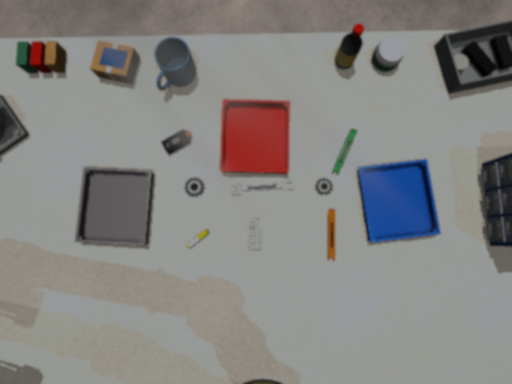

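View pics/wrist0.png

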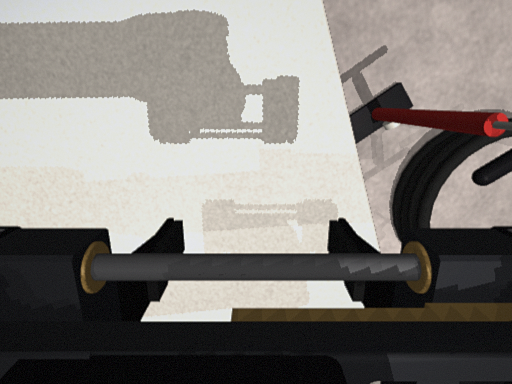

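The scene and top views show all items clear of the arm. In the top image: green lever (345,150), orange lever (331,234), dispenser (177,142), spanner (262,187), grater (254,234), chalk (198,239), red tray (255,137), blue tray (398,200), grey tray (115,206).

```bash
python3 - <<'E'
from h import *
p,d=optics.get_image('top')
np.save('topd.npy',d)
vis=p.copy()
print(toworld('top',[[0,0,0]]))
for n in ['green_lever_center','orange_lever_center','patch_dispenser_center','grater_center','chalk_center','blue_tray','red_tray','grey_tray','spanner']:
    r=models.silhouettes('top',n)
    for k in r[:2]:
        m=k['pixels']; P=deproj('top',d,m); 
        c,(w,h),a=cv2.minAreaRect((P[:,:2]*1000).astype(np.float32))
        mean=P.mean(0); C=np.cov(P[:,:2].T); ev,V=np.linalg.eigh(C); ax=V[:,1]
        print(n,round(k['conf'],2),m.sum(),'mean',mean.round(4),'rect',np.round(c,1),np.round((w,h),0),round(a,1),'axis',round(np.degrees(np.arctan2(ax[1],ax[0])),1),'zmax',np.percentile(P[:,2],[5,50,95]).round(4))
        if k is r[0]: vis[m]=(vis[m]//2+np.array([0,127,0],np.uint8))
cv2.imwrite('pics/topm.png',vis)
E
```

```text
[[4.18131670e-01 3.48346036e-04 9.00491640e-01]]
green_lever_center 0.67 326 mean [ 0.6336 -0.2088  0.0104] rect [ 633.4 -209.5] [ 19. 115.] 65.1 axis 154.9 zmax [0.0068 0.0106 0.0133]
orange_lever_center 0.59 408 mean [ 0.4311 -0.1684  0.01  ] rect [ 432.9 -170.4] [ 22. 117.] 86.9 axis 176.8 zmax [0.0022 0.0105 0.0136]
patch_dispenser_center 0.86 387 mean [0.6623 0.1981 0.0185] rect [664.7 197.3] [35. 69.] 28.9 axis 121.4 zmax [0.0144 0.0187 0.0219]
grater_center 0.75 347 mean [0.4362 0.012  0.0131] rect [436.7  12.1] [69. 27.] 2.3 axis -176.8 zmax [0.0105 0.013  0.0157]
blue_tray 0.87 5519 mean [ 0.5109 -0.3304  0.0099] rect [ 510.5 -334. ] [179. 182.] 5.8 axis -179.0 zmax [0.0023 0.0054 0.0316]
red_tray 0.97 4898 mean [0.6752 0.0077 0.0089] rect [677.6   9.2] [166. 193.] 88.2 axis 178.0 zmax [0.0019 0.0048 0.0313]
grey_tray 0.81 5444 mean [0.5089 0.3451 0.0093] rect [510.5 347.2] [179. 188.] 86.3 axis 173.2 zmax [0.0017 0.0048 0.0312]
grey_tray 0.63 5013 mean [0.6741 0.0074 0.0092] rect [677.8   5. ] [167. 193.] 87.6 axis 177.7 zmax [0.0019 0.0049 0.0314]
spanner 0.85 342 mean [ 0.5487 -0.0066  0.0059] rect [548.9  -7.8] [ 23. 146.] 3.5 axis 93.5 zmax [0.0019 0.0061 0.0085]
```

View pics/topm.png

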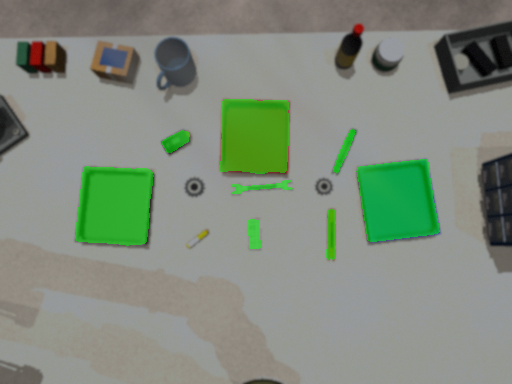

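```bash
python3 - <<'E'
from h import *
r=models.silhouettes('top','chalk_center'); print(len(r),[ (k['conf'],k['pixels'].sum()) for k in r[:3]])
d=np.load('topd.npy')
u0,v0=175,220
m=np.zeros_like(d,bool); m[222:256,180:220]=1
m_,f=cam('top')
P=deproj('top',d,m); P=P[P[:,2]>0.007]
c,wh,a=cv2.minAreaRect((P[:,:2]*1000).astype(np.float32)); print('chalk depth',len(P),P.mean(0),c,wh,a)
C=np.cov(P[:,:2].T);ev,V=np.linalg.eigh(C);print(np.degrees(np.arctan2(V[1,1],V[0,1])))
p=cv2.imread('pics/top0.png')
for n,(x0,x1,y0,y1) in dict(blue=(345,450,150,250),red=(210,300,90,180),grey=(68,162,158,254)).items():
    m=np.zeros_like(d,bool); m[y0:y1,x0:x1]=1
    P=deproj('top',d,m); P=P[(P[:,2]>0.024)&(P[:,2]<.036)]
    c,wh,a=cv2.minAreaRect((P[:,:2]*1000).astype(np.float32)); print(n,len(P),np.round(c,1),np.round(wh,1),round(a,2))
    print(np.round(cv2.boxPoints((c,wh,a)),0).tolist())
# board z around
m=np.zeros_like(d,bool); m[260:275,230:380]=1
P=deproj('top',d,m); print('board z',np.median(P[:,2]))
big=cv2.resize(p[120:260,160:360],None,fx=4,fy=4,interpolation=cv2.INTER_CUBIC); cv2.imwrite('pics/topcrop.png',big)
E
```

```text
0 []
chalk depth 138 [0.42767095 0.14739934 0.01247928] (428.4554443359375, 146.72610473632812) (12.625672340393066, 61.10950469970703) 37.035064697265625
127.05774759735502
blue 958 [ 510.3 -325.1] [178.1 164.4] 5.92
[[413.0, -253.0], [430.0, -416.0], [607.0, -398.0], [590.0, -234.0]]
red 840 [670.8   7.4] [163.1 179.1] 87.59
[[578.0, -70.0], [757.0, -78.0], [764.0, 85.0], [585.0, 93.0]]
grey 926 [507.9 339.8] [164.  178.1] 86.19
[[414.0, 264.0], [591.0, 252.0], [602.0, 416.0], [424.0, 428.0]]
board z 0.001149852682368275
```

View pics/topcrop.png

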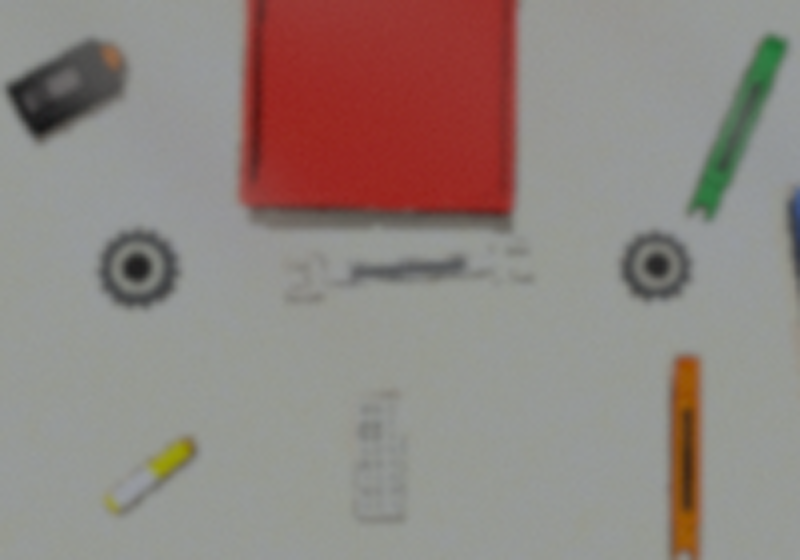

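```bash
cat > go.py <<'E'
import sys
from h import *
# usage: go.py x y z yaw(deg of tool y axis); mm
x,y,z,yaw=map(float,sys.argv[1:5])
s=ctrl.get_state(); r=R.from_rotvec(s['tool_rot']); M=r.as_matrix()
cur=np.degrees(np.arctan2(M[1,1],M[0,1])); dy=(yaw-cur+180)%360-180
p=np.array(s['position'])*1000
print('t',round(s['time'],2),'pos',p.round(1),'yaw',round(cur,1),'tilt',np.round(M[:2,2],4),'q',np.round(s['joint_positions'],2),'F',np.round(s['ft_force'],1),'w',round(s['grip_width']*87,1))
turn=-dy
M2=(r*R.from_rotvec([0,0,np.radians(turn)])).as_matrix()
sh=M2.T@(np.array([x,y,z])-p)
print('turn az',round(turn,1),'rows',np.ceil(abs(turn)/7),'| then tool shift',sh.round(1),'len',round(np.linalg.norm(sh),1))
n=int(np.ceil(np.linalg.norm(sh)/40)); print('rows',n,'each',(sh/max(n,1)).round(1))
E
python3 go.py 633.5 -209.2 120 65
python3 - <<'E'
from h import *
d=np.load('topd.npy'); P=deproj('top',d)
for lab,c in dict(cab=(P[:,1]<-.45)&(P[:,2]>.05),mug=(P[:,1]>0)&(P[:,2]>.05),bottle=(P[:,1]<0)&(P[:,1]>-.45)&(P[:,2]>.05)).items():
    Q=P[c&(P[:,0]>.2)]; print(lab,Q.min(0).round(3),Q.max(0).round(3))
E
```

```text
t 0.7 pos [200.  618.5 236.6] yaw 72.1 tilt [0.     0.0001] q [-1.24  0.32 -0.07  1.45  0.02  1.37 -0.06] F [-0.4 -0.6  0.6] w 87.3
turn az 7.1 rows 2.0 | then tool shift [-742.7 -566.9  116.6] len 941.6
rows 24 each [-30.9 -23.6   4.9]
cab [ 0.402 -0.618  0.05 ] [ 0.936 -0.45   0.121]
mug [0.699 0.153 0.05 ] [0.91  0.6   0.098]
bottle [ 0.839 -0.45   0.05 ] [ 0.901 -0.194  0.154]
```

arm_command([
  [[0,0,0],[0,0,3.5],0],
  [[0,0,0],[0,0,3.5],0.2],
  [[-31,-23.6,4],[0,0,0],0.4],
  [[-31,-23.6,4],[0,0,0],0.4],
  [[-31,-23.6,4],[0,0,0],0.4],
  [[-31,-23.6,4],[0,0,0],0.4],
  [[-31,-23.6,4],[0,0,0],0.4],
  [[-31,-23.6,4],[0,0,0],0.4],
], force=15)

```text
time: 1.37
position: [0.3097, 0.41, 0.2126]
tool_rot: [0.678, 3.067, 0.001]
ft_force: [0.7, 0.2, 0.1]
grip_width: 0.62
```

arm_command([
  [[-31,-23.6,4],[0,0,0],0.4],
  [[-31,-23.6,4],[0,0,0],0.4],
  [[-31,-23.6,4],[0,0,0],0.4],
  [[-31,-23.6,4],[0,0,0],0.4],
  [[-31,-23.6,4],[0,0,0],0.4],
  [[-31,-23.6,4],[0,0,0],0.4],
  [[-31,-23.6,4],[0,0,0],0.4],
  [[-31,-23.6,4],[0,0,0],0.4],
])

```text
time: 2.03
position: [0.4551, 0.1342, 0.1809]
tool_rot: [0.677, 3.067, 0.002]
ft_force: [1.0, 0.6, -0.3]
grip_width: 0.598
```

arm_command([
  [[-31,-23.6,4],[0,0,0],0.4],
  [[-31,-23.6,4],[0,0,0],0.4],
  [[-31,-23.6,4],[0,0,0],0.4],
  [[-31,-23.6,4],[0,0,0],0.4],
  [[-31,-23.6,4],[0,0,0],0.4],
  [[-31,-23.6,4],[0,0,0],0.4],
  [[-31,-23.6,4],[0,0,0],0.4],
  [[-31,-23.6,4],[0,0,0],0.4],
])

```text
time: 2.7
position: [0.6007, -0.1412, 0.1486]
tool_rot: [0.677, 3.067, 0.001]
ft_force: [1.9, 0.2, 0.4]
grip_width: 0.6
```

```bash
python3 go.py 633.5 -209.2 70 65
```

```text
t 2.7 pos [ 600.7 -141.2  148.6] yaw 65.1 tilt [0.0008 0.0002] q [-0.32  0.35  0.63  1.67 -0.22  1.19  1.49] F [1.9 0.2 0.4] w 52.2
turn az 0.1 rows 1.0 | then tool shift [-58.4 -47.7  78.6] len 109.0
rows 3 each [-19.5 -15.9  26.2]
```

arm_command([
  [[-19.5,-16,20],[0,0,0],0.4],
  [[-19.5,-16,20],[0,0,0],0.4],
  [[-19.5,-16,20],[0,0,0],0.4],
  [[0,0,0],[0,0,0],0.4],
  [[0,0,0],[0,0,0],0.4],
])

```text
time: 3.12
position: [0.6313, -0.2094, 0.0868]
tool_rot: [-0.681, -3.063, 0.002]
ft_force: [-0.4, 0.6, 0.9]
grip_width: 0.603
```

```bash
python3 - <<'E'
from h import *
s=ctrl.get_state(); p,d=optics.get_image('wrist'); cv2.imwrite('pics/w1.png',p)
r=models.silhouettes('wrist','green_lever_center')
for k in r[:1]:
    P=deproj('wrist',d,k['pixels'],s); c,wh,a=cv2.minAreaRect((P[:,:2]*1000).astype(np.float32)); print(k['conf'],c,wh,a,np.percentile(P[:,2],[5,50,95]))
E
python3 go.py 633.5 -209.2 17 65
```

```text
0.93 (626.1121215820312, -205.6283416748047) (17.637231826782227, 105.15080261230469) 64.54007720947266 [0.00831934 0.01027656 0.01217768]
t 3.22 pos [ 633.  -206.9   89.1] yaw 65.1 tilt [0.0007 0.0008] q [-0.18  0.51  0.61  1.59 -0.32  1.14  1.64] F [ 0.4 -0.2  0.8] w 52.1
turn az 0.1 rows 1.0 | then tool shift [-1.4 -1.9 72.1] len 72.2
rows 2 each [-0.7 -1.  36.1]
```

View pics/w1.png

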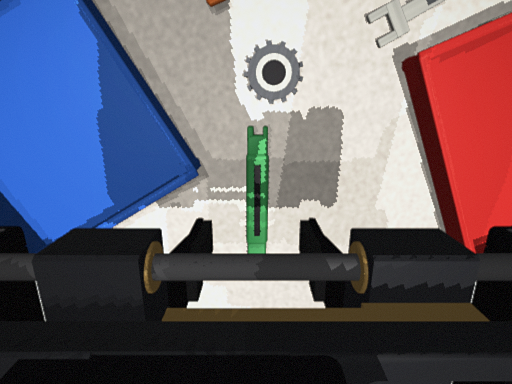

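arm_command([
  [[-1,0,25],[0,0,0],0.4],
  [[0,0,25],[0,0,0],0.4],
  [[0,0,12],[0,0,0],0.4],
  [[0,0,7],[0,0,0],0.4],
  [[0,0,2],[0,0,0],0.4],
  [[0,0,0],[0,0,0],0.9],
  [[0,0,0],[0,0,0],0.9],
  [[0,0,0],[0,0,0],0.9],
])

```text
time: 3.88
position: [0.6345, -0.2086, 0.0191]
tool_rot: [0.677, 3.065, 0.0]
ft_force: [-0.6, 0.0, -0.3]
grip_width: 0.455
```

arm_command([
  [[0,0,0],[0,0,0],0.9],
  [[0,0,0],[0,0,0],0.9],
])

```text
time: 4.05
position: [0.634, -0.2086, 0.0184]
tool_rot: [0.678, 3.066, 0.0]
ft_force: [0.9, -0.3, 0.7]
grip_width: 0.308
```

```bash
python3 - <<'E'
from h import *
p,d=optics.get_image('wrist'); cv2.imwrite('pics/w2.png',p)
E
python3 go.py 510 -325 80 6
```

```text
t 4.1 pos [ 633.8 -208.5   18.1] yaw 65.1 tilt [ 0.0009 -0.0001] q [-0.15  0.59  0.58  1.64 -0.36  1.02  1.67] F [-0.4 -0.6  1.4] w 22.8
turn az 59.1 rows 9.0 | then tool shift [-102.9 -135.3  -62. ] len 180.9
rows 5 each [-20.6 -27.1 -12.4]
```

View pics/w2.png

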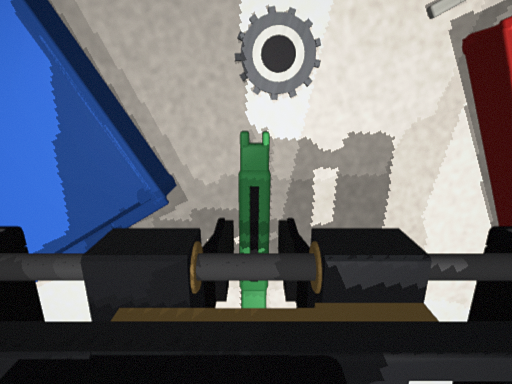

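arm_command([
  [[0,0,0],[0,0,0],0.9],
  [[0,0,0],[0,0,0],0.9],
  [[0,0,0],[0,0,0],0.9],
  [[0,0,-10],[0,0,0],0.9],
  [[0,0,-25],[0,0,0],0.9],
  [[0,0,-25],[0,0,7],0.9],
  [[0,0,-22],[0,0,7],0.9],
  [[0,0,0],[0,0,7],0.9],
])

```text
time: 4.77
position: [0.6363, -0.2098, 0.1055]
tool_rot: [1.231, 2.881, 0.003]
ft_force: [-0.7, -1.4, 0.2]
grip_width: 0.201
```

arm_command([
  [[0,0,0],[0,0,7],0.9],
  [[0,0,0],[0,0,7],0.9],
  [[0,0,0],[0,0,7],0.9],
  [[0,0,0],[0,0,7],0.9],
  [[0,0,0],[0,0,7],0.9],
  [[0,0,0],[0,0,3],0.9],
  [[0,0,0],[0,0,0],0.9],
])

```text
time: 5.35
position: [0.6335, -0.2081, 0.0999]
tool_rot: [2.102, 2.335, -0.0]
ft_force: [1.1, -0.2, 0.5]
grip_width: 0.203
```

```bash
python3 - <<'E'
from h import *
p,d=optics.get_image('wrist'); cv2.imwrite('pics/w3.png',p)
E
python3 go.py 540 -322 100 6
```

```text
t 5.4 pos [ 633.5 -208.2   99.8] yaw 6.2 tilt [-0.0001 -0.0001] q [-0.33  0.57  0.83  1.59 -0.44  1.18  0.7 ] F [-0.  -0.6  0.1] w 17.5
turn az 0.2 rows 1.0 | then tool shift [-1.034e+02 -1.049e+02 -1.000e-01] len 147.3
rows 4 each [-25.9 -26.2  -0. ]
```

View pics/w3.png

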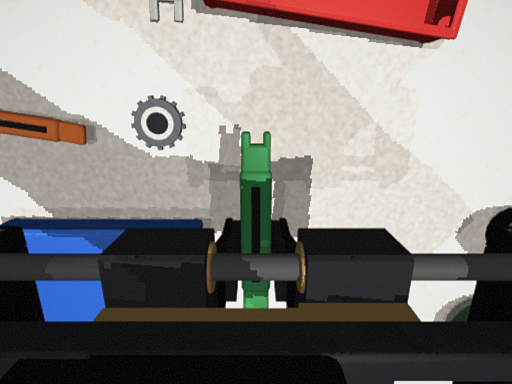

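arm_command([
  [[-26,-26.2,0],[0,0,0],0.9],
  [[-26,-26.2,0],[0,0,0],0.9],
  [[-26,-26.2,0],[0,0,0],0.9],
  [[-26,-26.2,0],[0,0,0],0.9],
  [[0,0,0],[0,0,0],0.9],
  [[0,0,0],[0,0,0],0.9],
])

```text
time: 5.9
position: [0.5379, -0.326, 0.1004]
tool_rot: [2.106, 2.331, -0.0]
ft_force: [0.1, 0.2, -1.2]
grip_width: 0.205
```

```bash
python3 - <<'E'
from h import *
p,d=optics.get_image('top'); cv2.imwrite('pics/t4.png',p[100:300,200:460].repeat(3,0).repeat(3,1))
E
python3 go.py 540 -322 22 6
```

```text
t 5.95 pos [ 539.9 -323.6  100. ] yaw 6.0 tilt [0.001  0.0006] q [-0.17  0.5   0.87  1.69 -0.41  1.15  0.91] F [-0.7  0.4  0.4] w 17.9
turn az 0.0 rows 1.0 | then tool shift [ 1.6  0.2 78. ] len 78.0
rows 2 each [ 0.8  0.1 39. ]
```

View pics/t4.png

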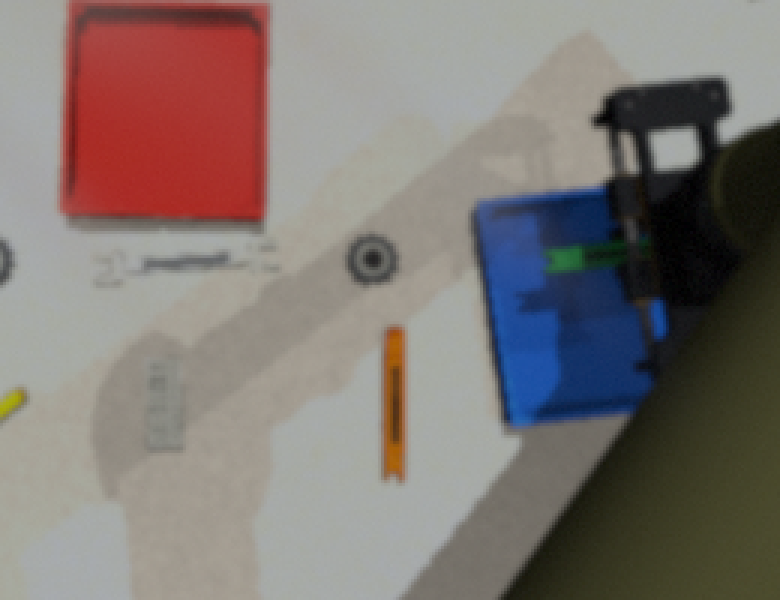

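arm_command([
  [[1,0,30],[0,0,0],0.9],
  [[0,0,25],[0,0,0],0.9],
  [[0,0,12],[0,0,0],0.9],
  [[0,0,6],[0,0,0],0.9],
  [[0,0,3],[0,0,0],0.9],
  [[0,0,1.5],[0,0,0],0.9],
  [[0,0,0],[0,0,0],0.9],
  [[0,0,0],[0,0,0],0.9],
])

```text
time: 6.62
position: [0.541, -0.3223, 0.0232]
tool_rot: [2.099, 2.335, 0.001]
ft_force: [-1.0, 0.0, -0.5]
grip_width: 0.206
```

```bash
python3 go.py 540 -322 22 6; python3 - <<'E'
from h import *
p,d=optics.get_image('wrist'); cv2.imwrite('pics/w5.png',p)
E
```

```text
t 6.62 pos [ 541.  -322.3   23.2] yaw 6.1 tilt [ 0.0017 -0.0007] q [-0.13  0.59  0.81  1.74 -0.49  1.03  0.96] F [-1.   0.  -0.5] w 17.9
turn az 0.1 rows 1.0 | then tool shift [ 0.4 -0.9  1.2] len 1.6
rows 1 each [ 0.4 -0.9  1.2]
```

View pics/w5.png

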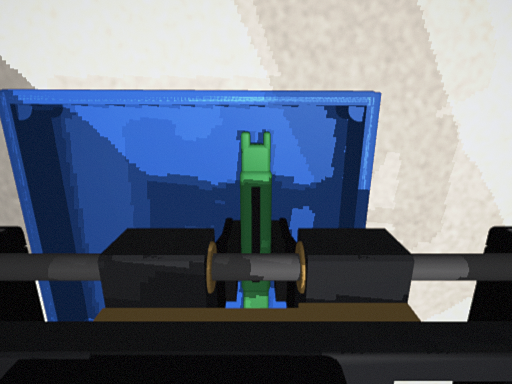

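arm_command([
  [[0,0,0.7],[0,0,0],0.9],
  [[0,0,0],[0,0,0],0.9],
  [[0,0,0],[0,0,0],0.65],
  [[0,0,0],[0,0,0],0.65],
  [[0,0,0],[0,0,0],0.65],
  [[0,0,0],[0,0,0],0.65],
])

```text
time: 7.17
position: [0.5403, -0.3219, 0.0214]
tool_rot: [2.1, 2.336, 0.0]
ft_force: [-0.2, 1.2, 0.2]
grip_width: 0.337
```

arm_command([
  [[0,0,-10],[0,0,0],0.65],
  [[0,0,-30],[0,0,0],0.65],
  [[0,0,-30],[0,0,0],0.5],
  [[0,0,0],[0,0,-7],0.4],
  [[0,0,0],[0,0,-7],0.4],
  [[0,0,0],[0,0,-7],0.4],
  [[0,0,0],[0,0,-7],0.4],
  [[0,0,0],[0,0,-7],0.4],
])

```text
time: 7.83
position: [0.5403, -0.3221, 0.0923]
tool_rot: [1.292, 2.863, 0.0]
ft_force: [0.4, 0.3, -0.1]
grip_width: 0.593
```

```bash
python3 - <<'E'
from h import *
p,d=optics.get_image('wrist'); cv2.imwrite('pics/w6.png',p)
E
python3 go.py 432.5 -169.5 92 87
```

```text
t 7.88 pos [ 540.3 -322.2   92.4] yaw 41.7 tilt [ 0.0011 -0.0003] q [-0.08  0.46  0.74  1.69 -0.34  1.12  1.48] F [ 0.5 -0.6 -0.3] w 51.5
turn az -45.3 rows 7.0 | then tool shift [115.6 146.9   0.3] len 186.9
rows 5 each [23.1 29.4  0.1]
```

View pics/w6.png

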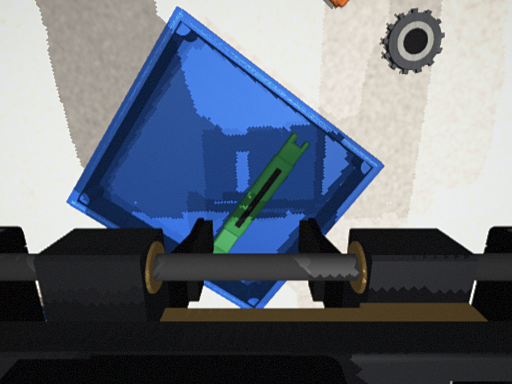

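arm_command([
  [[0,0,0],[0,0,-7],0.4],
  [[0,0,0],[0,0,-7],0.4],
  [[0,0,0],[0,0,-7],0.4],
  [[0,0,0],[0,0,-7],0.4],
  [[0,0,0],[0,0,-7],0.4],
  [[0,0,0],[0,0,-7],0.4],
  [[0,0,0],[0,0,-3.3],0.4],
  [[23,29.4,0],[0,0,0],0.4],
])

```text
time: 8.55
position: [0.5206, -0.2971, 0.092]
tool_rot: [0.107, 3.137, -0.011]
ft_force: [-1.5, 0.2, 1.4]
grip_width: 0.602
```

arm_command([
  [[23,29.4,0],[0,0,0],0.4],
  [[23,29.4,0],[0,0,0],0.4],
  [[23,29.4,0],[0,0,0],0.4],
  [[23,29.4,0],[0,0,0],0.4],
  [[0,0,0],[0,0,0],0.4],
  [[0,0,0],[0,0,0],0.4],
])

```text
time: 9.05
position: [0.4342, -0.1662, 0.0918]
tool_rot: [0.098, 3.139, 0.003]
ft_force: [0.4, -0.9, 0.6]
grip_width: 0.599
```

```bash
python3 - <<'E'
from h import *
s=ctrl.get_state(); p,d=optics.get_image('wrist'); cv2.imwrite('pics/w7.png',p)
E
python3 go.py 432.5 -169.5 18 87
```

```text
t 9.1 pos [ 435.3 -167.8   92.2] yaw 86.3 tilt [0.0022 0.0004] q [-0.24  0.05  0.57  2.08 -0.03  1.01  1.85] F [ 0.5 -0.2  0.8] w 52.1
turn az -0.7 rows 1.0 | then tool shift [ 2.8 -1.9 74.2] len 74.3
rows 2 each [ 1.4 -0.9 37.1]
```

View pics/w7.png

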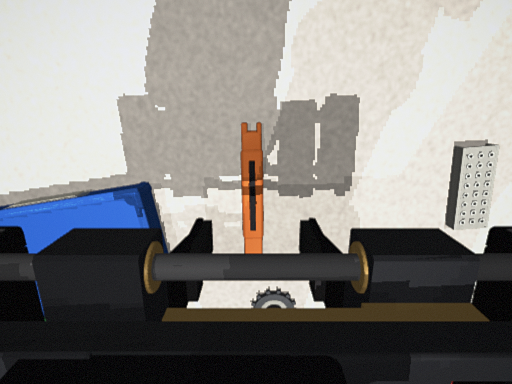

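arm_command([
  [[2,-2,30],[0,0,-0.7],0.4],
  [[0,0,25],[0,0,0],0.4],
  [[0,0,12],[0,0,0],0.4],
  [[0,0,5],[0,0,0],0.5],
  [[0,0,2],[0,0,0],0.5],
  [[0,0,0],[0,0,0],0.9],
  [[0,0,0],[0,0,0],0.9],
  [[0,0,0],[0,0,0],0.9],
])

```text
time: 9.77
position: [0.4337, -0.1703, 0.0183]
tool_rot: [0.081, 3.138, -0.001]
ft_force: [0.4, -0.2, 0.2]
grip_width: 0.359
```

arm_command([
  [[0,0,0],[0,0,0],0.9],
  [[0,0,0],[0,0,0],0.9],
  [[0,0,0],[0,0,0],0.9],
  [[0,0,0],[0,0,0],0.9],
  [[0,0,0],[0,0,0],0.9],
])

```text
time: 10.18
position: [0.4332, -0.1698, 0.0179]
tool_rot: [0.08, 3.139, 0.0]
ft_force: [-1.5, 0.2, 5.1]
grip_width: 0.203
```

arm_command([
  [[0,0,-10],[0,0,0],0.9],
  [[0,0,-25],[0,0,0],0.9],
  [[0,0,-25],[0,0,7],0.9],
  [[0,0,-20],[0,0,7],0.9],
  [[0,0,0],[0,0,7],0.9],
  [[0,0,0],[0,0,7],0.9],
  [[0,0,0],[0,0,7],0.9],
  [[0,0,0],[0,0,7],0.9],
])

```text
time: 10.85
position: [0.4324, -0.1698, 0.0978]
tool_rot: [1.209, 2.899, 0.0]
ft_force: [-0.7, -0.3, 0.4]
grip_width: 0.203
```

arm_command([
  [[0,0,0],[0,0,7],0.9],
  [[0,0,0],[0,0,7],0.9],
  [[0,0,0],[0,0,7],0.9],
  [[0,0,0],[0,0,7],0.9],
  [[0,0,0],[0,0,7],0.9],
  [[0,0,0],[0,0,4],0.9],
  [[0,0,0],[0,0,0],0.9],
])

```text
time: 11.43
position: [0.4323, -0.1698, 0.0976]
tool_rot: [-2.103, -2.334, -0.0]
ft_force: [-0.1, -0.4, -0.9]
grip_width: 0.203
```

```bash
python3 go.py 480.5 -328 98 6;python3 - <<'E'
from h import *
s=ctrl.get_state(); p,d=optics.get_image('wrist'); cv2.imwrite('pics/w8.png',p)
E
```

```text
t 11.43 pos [ 432.3 -169.8   97.6] yaw 6.0 tilt [-0.0001  0.0001] q [-0.29  0.04  0.62  2.08 -0.03  1.03  0.45] F [-0.1 -0.4 -0.9] w 17.7
turn az -0.0 rows 1.0 | then tool shift [-162.4   31.4   -0.4] len 165.4
rows 5 each [-32.5   6.3  -0.1]
```

View pics/w8.png

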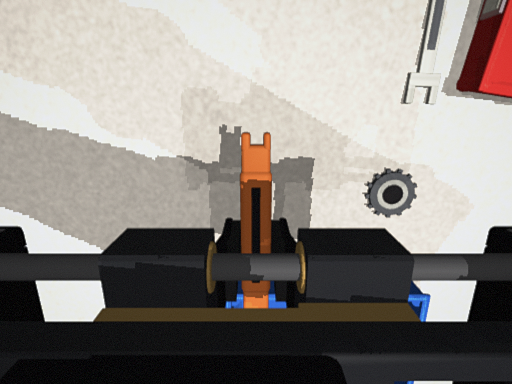

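arm_command([
  [[-32.5,6.3,0],[0,0,0],0.9],
  [[-32.5,6.3,0],[0,0,0],0.9],
  [[-32.5,6.3,0],[0,0,0],0.9],
  [[-32.5,6.3,0],[0,0,0],0.9],
  [[-32.5,6.3,0],[0,0,0],0.9],
  [[0,0,0],[0,0,0],0.9],
  [[0,0,0],[0,0,0],0.9],
])

```text
time: 12.07
position: [0.4803, -0.3302, 0.0971]
tool_rot: [-2.102, -2.334, 0.003]
ft_force: [0.2, 0.2, -0.1]
grip_width: 0.207
```

```bash
python3 - <<'E'
from h import *
p,d=optics.get_image('wrist'); cv2.imwrite('pics/w9.png',p)
E
python3 go.py 480.5 -328 22 6
```

```text
t 12.12 pos [ 480.5 -328.3   96.9] yaw 6.1 tilt [-0.0014  0.0003] q [-0.04  0.34  0.7   1.81 -0.25  1.08  0.86] F [ 0.9  0.6 -0.4] w 17.7
turn az 0.1 rows 1.0 | then tool shift [ 0.3  0.1 74.9] len 74.9
rows 2 each [ 0.1  0.1 37.5]
```

View pics/w9.png

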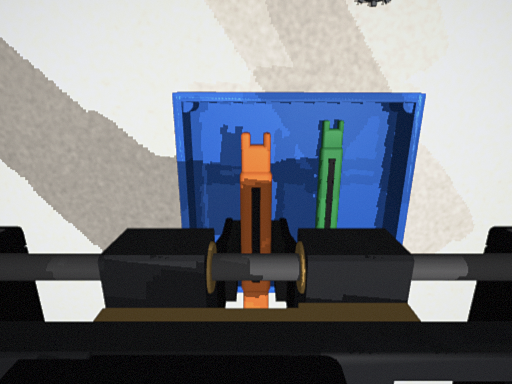

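Orange is over the tray's left part, parallel to the green lever, with clearance to it and to both walls. I'll set it down.

arm_command([
  [[0,0,30],[0,0,0],0.9],
  [[0,0,25],[0,0,0],0.9],
  [[0,0,12],[0,0,0],0.9],
  [[0,0,5],[0,0,0],0.9],
  [[0,0,3],[0,0,0],0.9],
  [[0,0,1.2],[0,0,0],0.9],
  [[0,0,0],[0,0,0],0.9],
  [[0,0,0],[0,0,0],0.9],
])

```text
time: 12.78
position: [0.4819, -0.3284, 0.0223]
tool_rot: [2.099, 2.335, 0.001]
ft_force: [0.0, 0.6, 0.1]
grip_width: 0.202
```

arm_command([
  [[0,0,0],[0,0,0],0.65],
  [[0,0,0],[0,0,0],0.65],
  [[0,0,0],[0,0,0],0.65],
  [[0,0,0],[0,0,0],0.65],
  [[0,0,-10],[0,0,0],0.65],
  [[0,0,-30],[0,0,0],0.65],
  [[0,0,-35],[0,0,0],0.5],
  [[0,0,0],[0,0,0],0.3],
])

```text
time: 13.45
position: [0.4845, -0.3311, 0.1031]
tool_rot: [2.095, 2.328, 0.005]
ft_force: [2.1, -1.5, 1.3]
grip_width: 0.429
```

```bash
python3 - <<'E'
from h import *
p,d=optics.get_image('wrist'); cv2.imwrite('pics/w10.png',p)
E
python3 go.py 662 200 97 31
```

```text
t 13.5 pos [ 483.6 -330.1  100.6] yaw 6.1 tilt [ 0.0074 -0.0032] q [-0.04  0.34  0.71  1.8  -0.25  1.08  0.86] F [0.3 0.4 0.1] w 40.7
turn az -24.9 rows 4.0 | then tool shift [362.5 425.9   3.3] len 559.3
rows 14 each [25.9 30.4  0.2]
```

View pics/w10.png

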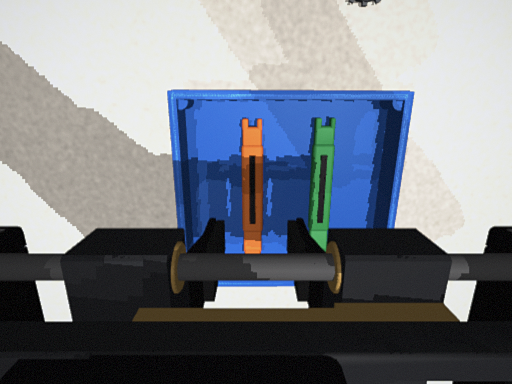

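arm_command([
  [[0,0,0],[0,0,-6.2],0.2],
  [[0,0,0],[0,0,-6.2],0.2],
  [[0,0,0],[0,0,-6.2],0.2],
  [[0,0,0],[0,0,-6.2],0.2],
  [[26,30.4,0],[0,0,0],0.2],
  [[26,30.4,0],[0,0,0],0.2],
  [[26,30.4,0],[0,0,0],0.2],
  [[26,30.4,0],[0,0,0],0.2],
])

```text
time: 14.17
position: [0.5319, -0.1748, 0.0959]
tool_rot: [-1.551, -2.731, -0.0]
ft_force: [1.0, -0.7, 0.1]
grip_width: 0.798
```

arm_command([
  [[26,30.4,0],[0,0,0],0.2],
  [[26,30.4,0],[0,0,0],0.2],
  [[26,30.4,0],[0,0,0],0.2],
  [[26,30.4,0],[0,0,0],0.2],
  [[26,30.4,0],[0,0,0],0.2],
  [[26,30.4,0],[0,0,0],0.2],
  [[0,0,0],[0,0,0],0.2],
  [[0,0,0],[0,0,0],0.2],
])

```text
time: 14.83
position: [0.6084, 0.0551, 0.0954]
tool_rot: [-1.541, -2.736, 0.0]
ft_force: [0.5, -1.2, 0.2]
grip_width: 0.804
```

```bash
python3 - <<'E'
from h import *
s=ctrl.get_state(); p,d=optics.get_image('wrist'); cv2.imwrite('pics/w11.png',p)
for k in models.silhouettes('wrist','patch_dispenser_center')[:1]:
    P=deproj('wrist',d,k['pixels'],s); c,wh,a=cv2.minAreaRect((P[:,:2]*1000).astype(np.float32)); print(k['conf'],c,wh,a)
d=np.load('topd.npy'); P=deproj('top',d); Q=P[(P[:,2]>.03)&(P[:,0]>.6)&(P[:,0]<.95)&(P[:,1]>.1)&(P[:,1]<.35)]
print(np.c_[Q[np.argsort(Q[:,0])[::60]]].round(3)[:14])
E
python3 go.py 662 200 97 31
```

```text
0.96 (669.010986328125, 200.2357177734375) (46.267303466796875, 71.48784637451172) 29.6036376953125
[[0.783 0.231 0.057]
 [0.797 0.224 0.081]
 [0.808 0.192 0.071]
 [0.809 0.188 0.089]
 [0.81  0.184 0.076]
 [0.812 0.175 0.039]
 [0.815 0.171 0.07 ]
 [0.818 0.319 0.037]
 [0.822 0.321 0.052]
 [0.824 0.162 0.072]
 [0.828 0.311 0.049]
 [0.832 0.341 0.052]
 [0.837 0.309 0.047]
 [0.841 0.155 0.073]]
t 14.93 pos [608.   50.1  95.7] yaw 30.9 tilt [-0.0012 -0.0011] q [-0.49  0.36  0.44  1.73 -0.17  1.09  0.54] F [0.  0.5 0.9] w 69.5
turn az -0.1 rows 1.0 | then tool shift [100.7 123.4  -1.6] len 159.3
rows 4 each [25.2 30.9 -0.4]
```

View pics/w11.png

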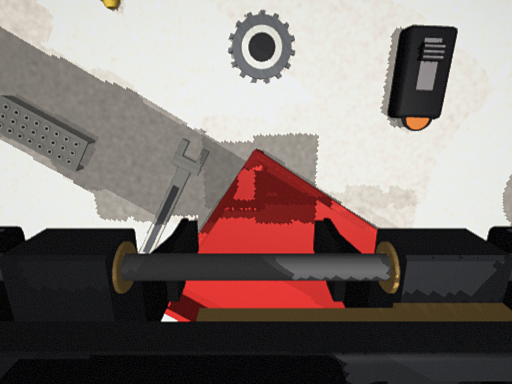

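arm_command([
  [[25,31,0],[0,0,0],0.2],
  [[25,31,0],[0,0,0],0.2],
  [[25,31,0],[0,0,0],0.2],
  [[25,31,0],[0,0,0],0.2],
  [[0,0,0],[0,0,0],0.2],
  [[0,0,0],[0,0,0],0.2],
])

```text
time: 15.43
position: [0.6635, 0.2021, 0.0954]
tool_rot: [-1.546, -2.734, 0.001]
ft_force: [0.0, -1.0, -0.6]
grip_width: 0.797
```

```bash
python3 - <<'E'
from h import *
s=ctrl.get_state(); p,d=optics.get_image('wrist'); cv2.imwrite('pics/w12.png',p)
p,d=optics.get_image('scene'); cv2.imwrite('pics/s12.png',p)
E
python3 go.py 662 201 22 30.5
```

```text
t 15.53 pos [663.8 197.4  95.9] yaw 30.7 tilt [-0.0005 -0.0021] q [-0.61  0.52  0.38  1.5  -0.2   1.16  0.35] F [-0.  -1.6 -0.2] w 69.7
turn az 0.2 rows 1.0 | then tool shift [ 4.1  0.4 73.9] len 74.0
rows 2 each [ 2.1  0.2 36.9]
```

View pics/w12.png

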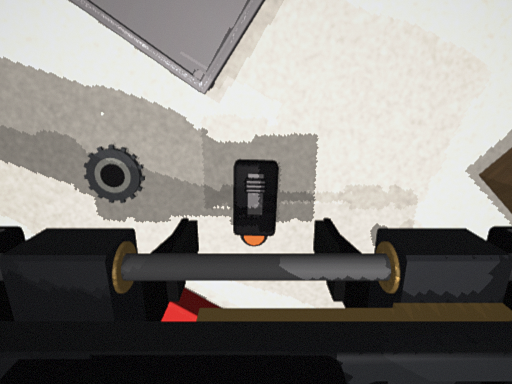

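View pics/s12.png

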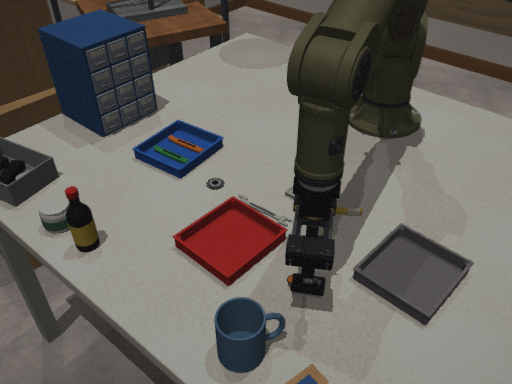

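arm_command([
  [[1,0,30],[0,0,0],0.2],
  [[0,0,25],[0,0,0],0.2],
  [[0,0,11],[0,0,0],0.2],
  [[0,0,5],[0,0,0],0.2],
  [[0,0,3],[0,0,0],0.2],
  [[0,0,0],[0,0,0],0.8],
  [[0,0,0],[0,0,0],0.8],
  [[0,0,0],[0,0,0],0.8],
])

```text
time: 16.2
position: [0.6643, 0.2016, 0.0238]
tool_rot: [1.549, 2.731, 0.003]
ft_force: [-0.2, -0.6, 0.4]
grip_width: 0.652
```

arm_command([
  [[0,0,0],[0,0,0],0.8],
  [[0,0,0],[0,0,0],0.8],
  [[0,0,0],[0,0,0],0.8],
  [[0,0,0],[0,0,0],0.8],
  [[0,0,0],[0,0,0],0.8],
])

```text
time: 16.62
position: [0.6634, 0.2017, 0.0227]
tool_rot: [1.55, 2.733, 0.001]
ft_force: [-0.6, -0.0, 2.6]
grip_width: 0.41
```

```bash
python3 - <<'E'
from h import *
s=ctrl.get_state(); p,d=optics.get_image('wrist'); cv2.imwrite('pics/w13.png',p)
E
python3 go.py 671 7 90 -2.5
```

```text
t 16.67 pos [663.4 201.7  22.7] yaw 30.9 tilt [0.0005 0.0004] q [-0.6   0.6   0.36  1.55 -0.23  1.04  0.36] F [-0.2  0.   2. ] w 35.6
turn az 33.4 rows 5.0 | then tool shift [-194.1   16.1  -67.4] len 206.1
rows 6 each [-32.4   2.7 -11.2]
```

View pics/w13.png

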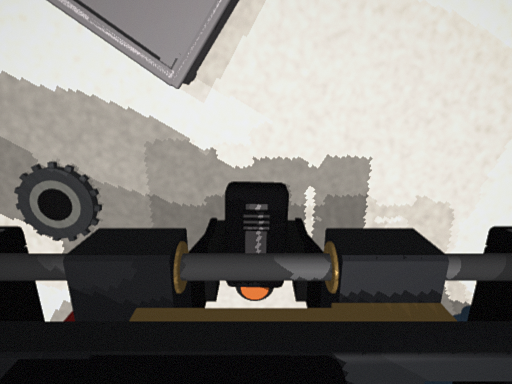

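arm_command([
  [[0,0,-10],[0,0,0],0.8],
  [[0,0,-25],[0,0,0],0.8],
  [[0,0,-25],[0,0,6.7],0.8],
  [[0,0,-15],[0,0,6.7],0.8],
  [[0,0,0],[0,0,6.7],0.8],
  [[0,0,0],[0,0,6.7],0.8],
  [[0,0,0],[0,0,6.7],0.8],
  [[-32.3,2.7,0],[0,0,0],0.8],
])

```text
time: 17.33
position: [0.6632, 0.1792, 0.0972]
tool_rot: [-2.262, -2.173, -0.007]
ft_force: [-1.0, 2.3, -0.7]
grip_width: 0.411
```

arm_command([
  [[-32.3,2.7,0],[0,0,0],0.8],
  [[-32.3,2.7,0],[0,0,0],0.8],
  [[-32.3,2.7,0],[0,0,0],0.8],
  [[-32.3,2.7,0],[0,0,0],0.8],
  [[-32.3,2.7,0],[0,0,0],0.8],
  [[0,0,0],[0,0,0],0.8],
  [[0,0,0],[0,0,0],0.8],
])

```text
time: 17.92
position: [0.6704, 0.0031, 0.0979]
tool_rot: [2.277, 2.163, -0.001]
ft_force: [-0.3, 0.3, 0.9]
grip_width: 0.413
```

```bash
python3 - <<'E'
from h import *
s=ctrl.get_state(); p,d=optics.get_image('wrist'); cv2.imwrite('pics/w14.png',p)
E
python3 go.py 671 7 26 -2.5
```

```text
t 17.97 pos [670.5   6.4  97.6] yaw -2.7 tilt [0.0003 0.0006] q [-0.46  0.5   0.55  1.57 -0.28  1.15  0.1 ] F [ 0.   1.2 -1. ] w 35.9
turn az -0.2 rows 1.0 | then tool shift [ 0.6  0.4 71.6] len 71.6
rows 2 each [ 0.3  0.2 35.8]
```

View pics/w14.png

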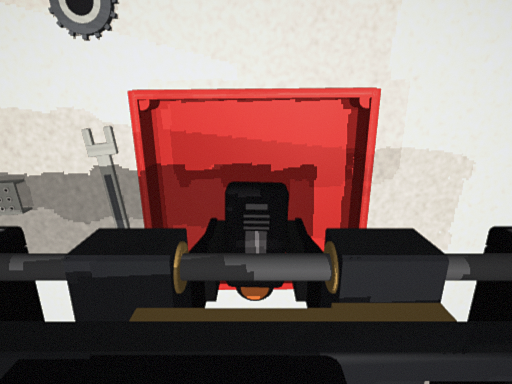

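arm_command([
  [[0,0,30],[0,0,0],0.8],
  [[0,0,22],[0,0,0],0.8],
  [[0,0,11],[0,0,0],0.8],
  [[0,0,5],[0,0,0],0.8],
  [[0,0,2],[0,0,0],0.8],
  [[0,0,1.2],[0,0,0],0.8],
  [[0,0,0],[0,0,0],0.8],
  [[0,0,0],[0,0,0],0.8],
])

```text
time: 18.63
position: [0.6714, 0.0072, 0.0273]
tool_rot: [2.271, 2.169, 0.003]
ft_force: [0.0, -0.5, 0.1]
grip_width: 0.414
```

arm_command([
  [[0,0,0],[0,0,0],0.4],
  [[0,0,0],[0,0,0],0.4],
  [[0,0,0],[0,0,0],0.4],
  [[0,0,0],[0,0,0],0.4],
  [[0,0,-10],[0,0,0],0.4],
  [[0,0,-30],[0,0,0],0.4],
  [[0,0,-35],[0,0,-7],0.4],
  [[0,0,0],[0,0,-7],0.4],
])

```text
time: 19.3
position: [0.675, 0.0065, 0.1092]
tool_rot: [1.978, 2.429, 0.012]
ft_force: [0.5, -0.2, 1.7]
grip_width: 0.6
```

```bash
python3 - <<'E'
from h import *
s=ctrl.get_state(); p,d=optics.get_image('wrist'); cv2.imwrite('pics/w15.png',p)
E
python3 go.py 436.7 12 97 92.5
```

```text
t 19.35 pos [673.8   6.6 106.7] yaw 12.0 tilt [0.0089 0.0006] q [-0.43  0.48  0.5   1.56 -0.25  1.15  0.34] F [-0.2 -0.9 -0.4] w 52.2
turn az -80.5 rows 12.0 | then tool shift [236.7  15.7   7.6] len 237.3
rows 6 each [39.4  2.6  1.3]
```

View pics/w15.png

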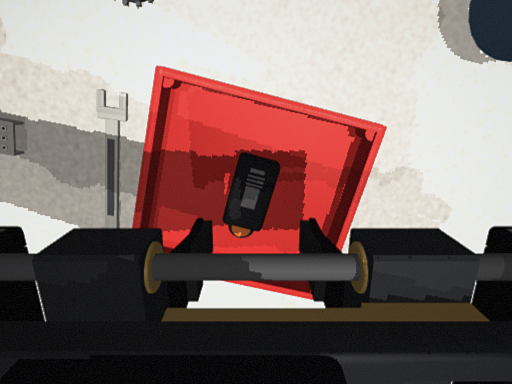

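arm_command([
  [[0,0,0],[0,0,-7],0.4],
  [[0,0,0],[0,0,-7],0.4],
  [[0,0,0],[0,0,-7],0.4],
  [[0,0,0],[0,0,-7],0.4],
  [[0,0,0],[0,0,-7],0.4],
  [[0,0,0],[0,0,-7],0.4],
  [[0,0,0],[0,0,-7],0.4],
  [[0,0,0],[0,0,-7],0.4],
])

```text
time: 20.02
position: [0.67, 0.007, 0.1007]
tool_rot: [-0.611, -3.081, 0.0]
ft_force: [-0.8, -0.0, 0.8]
grip_width: 0.6
```

arm_command([
  [[0,0,0],[0,0,-7],0.4],
  [[0,0,0],[0,0,-7],0.4],
  [[0,0,0],[0,0,-7],0.4],
  [[0,0,0],[0,0,-3.5],0.4],
  [[38,2.5,0],[0,0,0],0.4],
  [[38,2.5,0],[0,0,0],0.4],
  [[38,2.5,0],[0,0,0],0.4],
  [[38,2.5,0],[0,0,0],0.4],
])

```text
time: 20.68
position: [0.516, 0.0119, 0.1003]
tool_rot: [0.047, -3.14, 0.0]
ft_force: [-0.1, 0.4, 0.8]
grip_width: 0.598
```

arm_command([
  [[38,2.5,0],[0,0,0],0.4],
  [[38,2.5,0],[0,0,0],0.4],
  [[0,0,0],[0,0,0],0.4],
  [[0,0,0],[0,0,0],0.4],
])

```text
time: 21.02
position: [0.4398, 0.0147, 0.1007]
tool_rot: [0.049, -3.14, -0.002]
ft_force: [0.8, -0.1, 0.4]
grip_width: 0.596
```

```bash
python3 - <<'E'
from h import *
s=ctrl.get_state(); p,d=optics.get_image('wrist'); cv2.imwrite('pics/w16.png',p)
for k in models.silhouettes('wrist','grater_center')[:1]:
    P=deproj('wrist',d,k['pixels'],s); c,wh,a=cv2.minAreaRect((P[:,:2]*1000).astype(np.float32)); print(k['conf'],c,wh,a)
E
python3 go.py 436.7 12 19 92.5
```

```text
0.7 (439.304931640625, 11.84199047088623) (76.2065658569336, 31.781784057617188) 1.3049324750900269
t 21.12 pos [443.1  14.7 101.6] yaw 91.8 tilt [0.0019 0.0004] q [-0.32 -0.01  0.22  2.11  0.    1.04  1.51] F [-0.3  0.4 -0.1] w 52.3
turn az -0.7 rows 1.0 | then tool shift [ 6.6 -2.4 82.6] len 82.9
rows 3 each [ 2.2 -0.8 27.5]
```

View pics/w16.png

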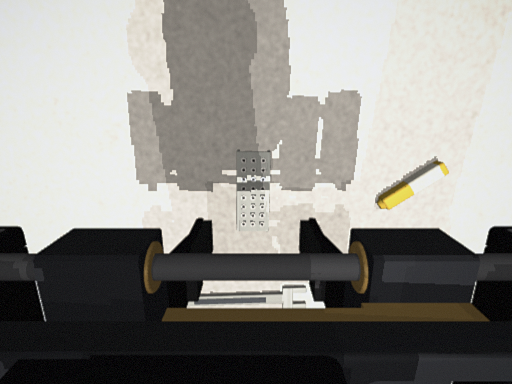

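arm_command([
  [[3,-2,30],[0,0,0],0.4],
  [[0,0,30],[0,0,0],0.4],
  [[0,0,14],[0,0,0],0.4],
  [[0,0,6],[0,0,0],0.4],
  [[0,0,2.5],[0,0,0],0.4],
  [[0,0,0],[0,0,0],0.8],
  [[0,0,0],[0,0,0],0.8],
  [[0,0,0],[0,0,0],0.8],
])

```text
time: 21.78
position: [0.4406, 0.0127, 0.0196]
tool_rot: [-0.051, 3.139, 0.001]
ft_force: [0.1, 0.3, -0.6]
grip_width: 0.454
```

arm_command([
  [[0,0,0],[0,0,0],0.8],
  [[0,0,0],[0,0,0],0.8],
  [[0,0,0],[0,0,0],0.8],
  [[0,0,0],[0,0,0],0.8],
])

```text
time: 22.12
position: [0.44, 0.0127, 0.0192]
tool_rot: [-0.051, 3.139, 0.001]
ft_force: [-0.5, -0.5, 4.6]
grip_width: 0.321
```

```bash
python3 - <<'E'
from h import *
s=ctrl.get_state(); p,d=optics.get_image('wrist'); cv2.imwrite('pics/w17.png',p)
E
python3 go.py 506 308 90 86
```

```text
t 22.17 pos [440.   12.6  19.3] yaw 91.9 tilt [0.0016 0.0004] q [-0.31  0.11  0.23  2.19 -0.03  0.84  1.55] F [-1.  -0.4  5.2] w 27.3
turn az 5.9 rows 1.0 | then tool shift [-45.4 299.3 -70.5] len 310.8
rows 8 each [-5.7 37.4 -8.8]
```

View pics/w17.png

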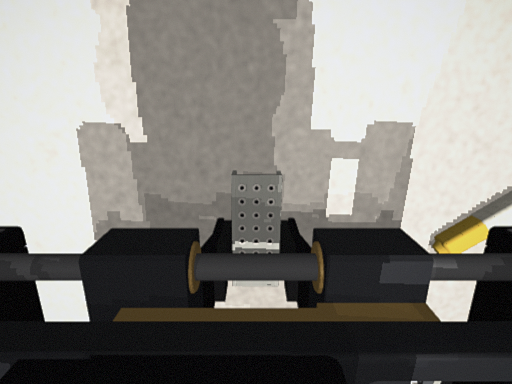

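arm_command([
  [[0,0,-10],[0,0,0],0.8],
  [[0,0,-25],[0,0,0],0.8],
  [[0,0,-25],[0,0,5.9],0.8],
  [[0,0,-15],[0,0,0],0.8],
  [[-5.7,37.4,0],[0,0,0],0.8],
  [[-5.7,37.4,0],[0,0,0],0.8],
  [[-5.7,37.4,0],[0,0,0],0.8],
  [[-5.7,37.4,0],[0,0,0],0.8],
])

```text
time: 22.83
position: [0.4724, 0.1616, 0.0942]
tool_rot: [0.112, 3.139, 0.001]
ft_force: [0.2, 0.3, -0.2]
grip_width: 0.319
```

arm_command([
  [[-5.7,37.4,0],[0,0,0],0.8],
  [[-5.7,37.4,0],[0,0,0],0.8],
  [[-5.7,37.4,0],[0,0,0],0.8],
  [[-5.7,37.4,0],[0,0,0],0.8],
  [[0,0,0],[0,0,0],0.8],
  [[0,0,0],[0,0,0],0.8],
  [[0,0,0],[0,0,0],0.8],
])

```text
time: 23.42
position: [0.5053, 0.3069, 0.0931]
tool_rot: [-0.11, -3.139, 0.003]
ft_force: [0.4, -0.7, -0.1]
grip_width: 0.32
```

```bash
python3 - <<'E'
from h import *
s=ctrl.get_state(); p,d=optics.get_image('wrist'); cv2.imwrite('pics/w18.png',p)
E
python3 go.py 506 308 23.5 86
```

```text
t 23.47 pos [505.6 306.1  93.3] yaw 85.9 tilt [-0.0006 -0.0015] q [-0.61  0.31  0.03  1.77 -0.01  1.07  0.92] F [-0.9 -0.4 -0.6] w 27.8
turn az -0.1 rows 1.0 | then tool shift [-0.3  2.  69.8] len 69.8
rows 2 each [-0.2  1.  34.9]
```

View pics/w18.png

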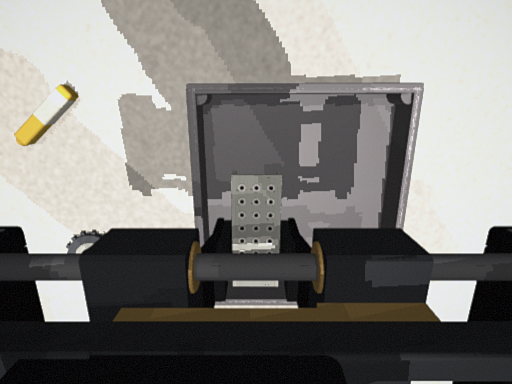

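arm_command([
  [[0,9,20],[0,0,0],0.8],
  [[0,0,30],[0,0,0],0.8],
  [[0,0,12],[0,0,0],0.8],
  [[0,0,5],[0,0,0],0.8],
  [[0,0,3],[0,0,0],0.8],
  [[0,0,1.2],[0,0,0],0.8],
  [[0,0,0],[0,0,0],0.8],
  [[0,0,0],[0,0,0],0.8],
])

```text
time: 24.13
position: [0.5072, 0.3172, 0.0236]
tool_rot: [0.111, 3.138, 0.002]
ft_force: [0.3, -0.6, -0.5]
grip_width: 0.32
```

arm_command([
  [[0,0,0],[0,0,0],0.57],
  [[0,0,0],[0,0,0],0.57],
  [[0,0,0],[0,0,0],0.57],
  [[0,0,0],[0,0,0],0.57],
  [[0,0,-10],[0,0,0],0.57],
  [[0,0,-30],[0,0,0],0.57],
  [[0,0,-35],[0,0,7],0.5],
  [[0,0,0],[0,0,7],0.5],
])

```text
time: 24.8
position: [0.5102, 0.3193, 0.1052]
tool_rot: [0.5, 3.093, 0.013]
ft_force: [2.3, 1.3, 1.5]
grip_width: 0.476
```

```bash
python3 - <<'E'
from h import *
s=ctrl.get_state(); p,d=optics.get_image('wrist'); cv2.imwrite('pics/w19.png',p)
E
python3 go.py 428.5 146.7 97 37
```

```text
t 24.85 pos [509.1 318.7 102.5] yaw 71.3 tilt [0.0072 0.0053] q [-0.65  0.31  0.06  1.75 -0.02  1.08  0.66] F [-0.   0.3 -0.3] w 42.8
turn az 34.3 rows 5.0 | then tool shift [ -88.8 -167.9    4. ] len 190.0
rows 5 each [-17.8 -33.6   0.8]
```

View pics/w19.png

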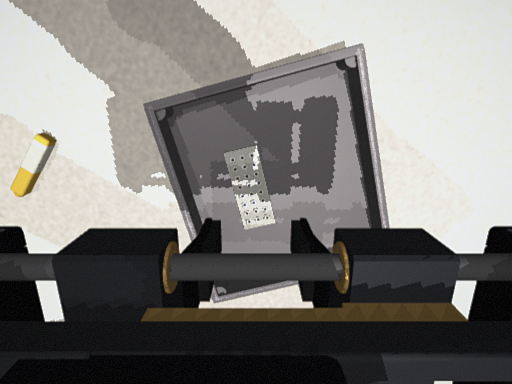

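arm_command([
  [[0,0,0],[0,0,7],0.5],
  [[0,0,0],[0,0,7],0.5],
  [[0,0,0],[0,0,7],0.5],
  [[0,0,0],[0,0,7],0.5],
  [[0,0,0],[0,0,6.3],0.5],
  [[-17.6,-33,0],[0,0,0],0.5],
  [[-17.6,-33,0],[0,0,0],0.5],
  [[-17.6,-33,0],[0,0,0],0.5],
])

```text
time: 25.52
position: [0.4589, 0.2133, 0.0965]
tool_rot: [-1.379, -2.822, 0.003]
ft_force: [0.3, -1.6, 0.2]
grip_width: 0.503
```

arm_command([
  [[-17.6,-33,0],[0,0,0],0.5],
  [[-17.6,-33,0],[0,0,0],0.5],
  [[0,0,0],[0,0,0],0.5],
  [[0,0,0],[0,0,0],0.5],
])

```text
time: 25.85
position: [0.4286, 0.1444, 0.0971]
tool_rot: [-1.386, -2.818, 0.0]
ft_force: [0.6, 0.4, 0.0]
grip_width: 0.501
```

```bash
python3 - <<'E'
from h import *
s=ctrl.get_state(); p,d=optics.get_image('wrist'); cv2.imwrite('pics/w20.png',p)
for k in models.silhouettes('wrist','chalk_center')[:1]:
    s=ctrl.get_state();P=deproj('wrist',d,k['pixels'],s); c,wh,a=cv2.minAreaRect((P[:,:2]*1000).astype(np.float32)); print(k['conf'],c,wh,a)
E
python3 go.py 428.5 146.7 19 37
```

```text
0.78 (429.7126770019531, 149.61102294921875) (13.69598388671875, 63.533592224121094) 37.217430114746094
t 25.95 pos [429.8 147.1  97.5] yaw 37.8 tilt [0.0007 0.0008] q [-0.6   0.02  0.22  2.09 -0.01  1.03  0.28] F [-0.1  0.9 -0.4] w 43.4
turn az 0.8 rows 1.0 | then tool shift [ 0.5 -1.3 78.5] len 78.5
rows 2 each [ 0.2 -0.7 39.3]
```

View pics/w20.png

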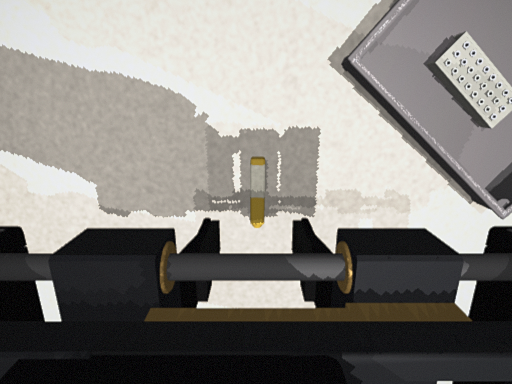

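arm_command([
  [[2,1,30],[0,0,0.7],0.5],
  [[0,0,28],[0,0,0],0.5],
  [[0,0,13],[0,0,0],0.5],
  [[0,0,5],[0,0,0],0.5],
  [[0,0,2.7],[0,0,0],0.5],
  [[0,0,0],[0,0,0],0.97],
  [[0,0,0],[0,0,0],0.97],
  [[0,0,0],[0,0,0],0.97],
], force=10)

```text
time: 26.62
position: [0.4301, 0.1491, 0.0196]
tool_rot: [1.401, 2.81, 0.003]
ft_force: [-0.1, -0.6, -0.1]
grip_width: 0.35
```

arm_command([
  [[0,0,0],[0,0,0],0.97],
  [[0,0,0],[0,0,0],0.97],
  [[0,0,0],[0,0,0],0.97],
  [[0,0,0],[0,0,0],0.97],
  [[0,0,0],[0,0,0],0.97],
])

```text
time: 27.03
position: [0.4294, 0.1486, 0.0191]
tool_rot: [1.402, 2.811, 0.001]
ft_force: [-1.1, -0.7, 3.9]
grip_width: 0.141
```

```bash
python3 - <<'E'
from h import *
s=ctrl.get_state(); p,d=optics.get_image('wrist'); cv2.imwrite('pics/w21.png',p)
E
python3 go.py 510 372 94 86
```

```text
t 27.08 pos [429.4 148.6  19. ] yaw 37.0 tilt [0.0006 0.0004] q [-0.6   0.14  0.22  2.15 -0.04  0.85  0.29] F [-0.4 -0.7  3.6] w 12.0
turn az -49.0 rows 8.0 | then tool shift [-64.9 228.5 -74.8] len 249.0
rows 7 each [ -9.3  32.6 -10.7]
```

View pics/w21.png

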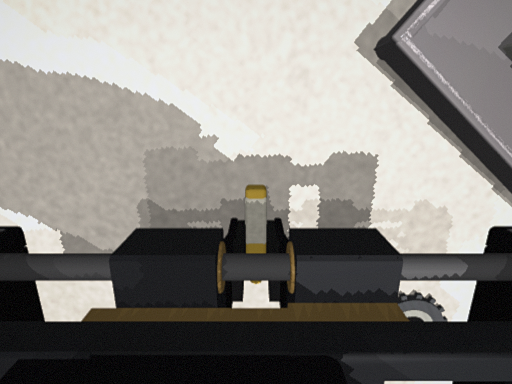

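arm_command([
  [[0,0,-10],[0,0,0],0.97],
  [[0,0,-25],[0,0,0],0.97],
  [[0,0,-25],[0,0,-7],0.97],
  [[0,0,-15],[0,0,-7],0.97],
  [[0,0,0],[0,0,-7],0.97],
  [[0,0,0],[0,0,-7],0.97],
  [[0,0,0],[0,0,-7],0.97],
  [[0,0,0],[0,0,-7],0.97],
])

```text
time: 27.75
position: [0.4291, 0.1484, 0.0942]
tool_rot: [0.292, 3.127, 0.001]
ft_force: [0.4, 1.3, 0.2]
grip_width: 0.137
```

arm_command([
  [[0,0,0],[0,0,-7],0.97],
  [[-9.3,33,0],[0,0,0],0.97],
  [[-9.3,33,0],[0,0,0],0.97],
  [[-9.3,33,0],[0,0,0],0.97],
  [[-9.3,33,0],[0,0,0],0.97],
  [[-9.3,33,0],[0,0,0],0.97],
  [[-9.3,33,0],[0,0,0],0.97],
  [[-9.3,33,0],[0,0,0],0.97],
])

```text
time: 28.42
position: [0.5105, 0.3758, 0.0939]
tool_rot: [-0.11, -3.14, 0.0]
ft_force: [0.6, 0.2, -0.0]
grip_width: 0.137
```

arm_command([
  [[0,0,0],[0,0,0],0.97],
  [[0,0,0],[0,0,0],0.97],
  [[0,0,0],[0,0,0],0.97],
])

```text
time: 28.67
position: [0.51, 0.3734, 0.0934]
tool_rot: [-0.11, -3.139, 0.002]
ft_force: [-0.1, -0.9, 0.1]
grip_width: 0.138
```

```bash
python3 - <<'E'
from h import *
s=ctrl.get_state(); p,d=optics.get_image('wrist'); cv2.imwrite('pics/w22.png',p)
E
python3 go.py 510 375 23 86
```

```text
t 28.72 pos [510.2 372.8  93.5] yaw 85.9 tilt [-0.0003 -0.0013] q [-0.75  0.38  0.1   1.66 -0.04  1.1   0.86] F [-0.3 -1.1 -1. ] w 12.1
turn az -0.1 rows 1.0 | then tool shift [ 0.3  2.3 70.5] len 70.6
rows 2 each [ 0.2  1.1 35.3]
```

View pics/w22.png

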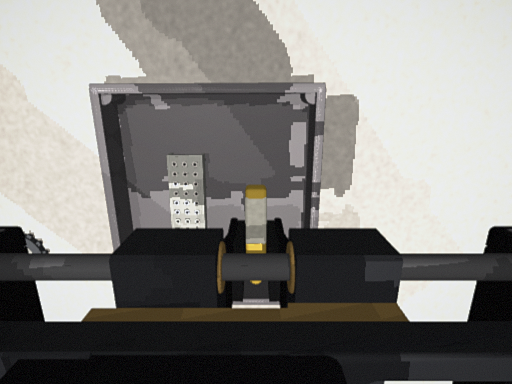

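The chalk hangs over free floor, clear of the grater and the right wall. I'll lower it.

arm_command([
  [[0,0,25],[0,0,0],0.97],
  [[0,0,25],[0,0,0],0.97],
  [[0,0,12],[0,0,0],0.97],
  [[0,0,5],[0,0,0],0.97],
  [[0,0,3],[0,0,0],0.97],
  [[0,0,1.3],[0,0,0],0.97],
  [[0,0,0],[0,0,0],0.97],
  [[0,0,0],[0,0,0],0.97],
])

```text
time: 29.38
position: [0.511, 0.3748, 0.0236]
tool_rot: [0.11, 3.138, 0.002]
ft_force: [-0.4, 0.0, 0.3]
grip_width: 0.139
```

arm_command([
  [[0,0,0],[0,0,0],0.74],
  [[0,0,0],[0,0,0],0.74],
  [[0,0,0],[0,0,0],0.74],
  [[0,0,0],[0,0,0],0.74],
  [[0,0,-10],[0,0,0],0.74],
  [[0,0,-30],[0,0,0],0.74],
  [[0,0,-40],[0,0,0],0.6],
  [[0,0,-40],[0,0,0],0.5],
])

```text
time: 30.05
position: [0.5095, 0.3737, 0.1434]
tool_rot: [-0.11, -3.138, 0.002]
ft_force: [1.6, 0.1, -0.0]
grip_width: 0.333
```

```bash
python3 go.py 220 600 230 86
```

```text
t 30.05 pos [509.5 373.7 143.4] yaw 86.0 tilt [-0.0015 -0.0014] q [-0.76  0.34  0.1   1.62 -0.04  1.19  0.85] F [ 1.6  0.1 -0. ] w 29.0
turn az -0.0 rows 1.0 | then tool shift [304.7 205.4 -86.5] len 377.5
rows 10 each [30.5 20.5 -8.6]
```

arm_command([
  [[0,0,-35],[0,0,0],0.3],
  [[0,0,-35],[0,0,0],0.1],
  [[34,23,0],[0,0,0],0],
  [[34,23,0],[0,0,0],0],
  [[34,23,0],[0,0,0],0],
  [[34,23,0],[0,0,0],0],
  [[34,23,0],[0,0,0],0],
  [[34,23,0],[0,0,0],0],
])

```text
time: 30.72
position: [0.3147, 0.5272, 0.2135]
tool_rot: [0.111, 3.139, 0.002]
ft_force: [1.0, 0.6, 0.2]
grip_width: 0.927
```

arm_command([
  [[34,23,0],[0,0,0],0],
  [[34,23,0],[0,0,0],0],
  [[0,0,0],[0,0,0],0],
  [[0,0,0],[0,0,0],0],
  [[0,0,0],[0,0,0],0],
])

```text
time: 31.13
position: [0.2522, 0.5767, 0.2128]
tool_rot: [0.11, 3.139, -0.0]
ft_force: [0.6, -0.7, -0.3]
grip_width: 0.996
```

```bash
python3 - <<'E'
from h import *
p0=cv2.imread('pics/top0.png')
p,d=optics.get_image('scene'); cv2.imwrite('pics/sF.png',p)
p,d=optics.get_image('top'); cv2.imwrite('pics/tF.png',p)
for n in ['green_lever_center','orange_lever_center','patch_dispenser_center','grater_center','chalk_center','spanner']:
    r=models.silhouettes('top',n)
    for k in r[:1]:
        m=k['pixels']; P=deproj('top',d,m); 
        c,(w,h),a=cv2.minAreaRect((P[:,:2]*1000).astype(np.float32))
        print(n,round(k['conf'],2),m.sum(),'rect',np.round(c,1),np.round((w,h),0),round(a,1),'z',np.percentile(P[:,2],[5,50,95]).round(4))
E
python3 go.py 220 600 230 86
```

```text
green_lever_center 0.86 371 rect [ 542.  -321.5] [ 21. 120.] 6.3 z [0.0104 0.0144 0.0172]
orange_lever_center 0.61 360 rect [ 482.3 -328.7] [ 18. 116.] 6.1 z [0.011  0.0146 0.0177]
patch_dispenser_center 0.96 434 rect [672.3   2.1] [70. 40.] 89.1 z [0.0164 0.0221 0.0255]
grater_center 0.73 403 rect [504.2 319. ] [34. 72.] 83.8 z [0.0068 0.0162 0.0187]
chalk_center 0.68 160 rect [510.6 375.8] [18. 60.] 89.6 z [0.0071 0.0156 0.0183]
spanner 0.84 348 rect [548.5  -7.4] [ 23. 147.] 3.4 z [0.0023 0.0058 0.0086]
t 31.53 pos [252.6 576.6 212.4] yaw 85.9 tilt [0.0002 0.0001] q [-1.14  0.29 -0.08  1.54  0.02  1.31  0.28] F [-0.3 -0.3 -0.5] w 86.9
turn az -0.1 rows 1.0 | then tool shift [ 34.1  21.1 -17.6] len 43.8
rows 2 each [17.1 10.6 -8.8]
```

View pics/tF.png

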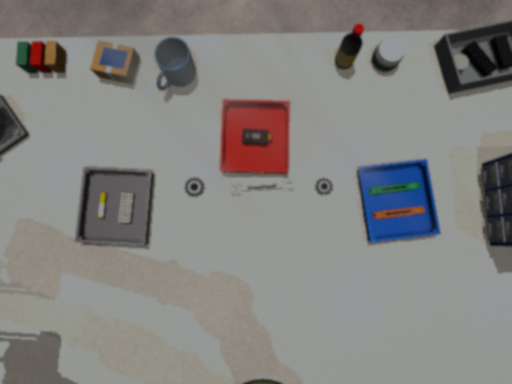

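View pics/sF.png

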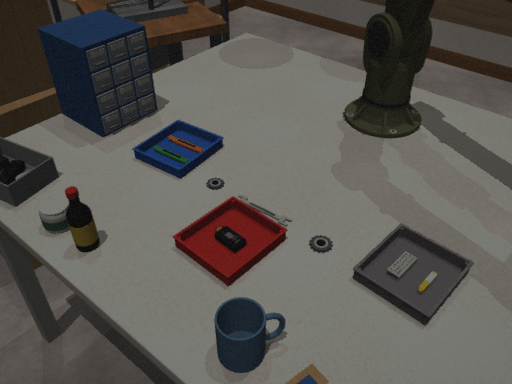

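Both final views show every item flat in its tray: levers at (396,188) and (399,212), dispenser at (257,136), grater at (126,207) and chalk at (102,205) in the top image. The spanner has not moved (548.5, -7.4 against 548.9, -7.8 mm), and the arm is clear.

```bash
python3 -c "
from bench import ctrl
print(ctrl.close_job())"
```

```text
the job is handed in; nothing more can be done
None
```

The job is done and handed in at about 31.5 s of the 128 s allowed. I worked in the order asked:

1. **Blue tray:** the green lever, then the orange lever, lying side by side.
2. **Red tray:** the black patch dispenser.
3. **Grey tray:** the grater, then the chalk.

I lowered each item to within about 1 mm of the tray floor before opening the jaws.

**Last checks:** the final top and scene pictures show every item inside its tray, with none on another. Measured top heights were about 14–16 mm for the levers, grater and chalk, and 22 mm for the dispenser, which fits each lying flat on the 3.5 mm floor. The spanner's measured position changed by under 1 mm, within measurement noise, and the arm stood well clear with its jaws open. The highest wrist force I read was about 5 N.

**What disagreed or failed:**
- The recognition network missed the chalk in the first top picture, so I located it from the depth image instead.
- The pose readings scattered by 2–4 mm or so. I allowed for that and corrected with the wrist camera, and it caused no failed grasp or placement.

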